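Collect the amber sample bottles into the carrier

ROBOT

A 7-joint arm with a two-finger parallel gripper is mounted at the origin on the work surface. World frame = base frame: x ahead of the robot, y to its left, z up, the work surface at z = 0. Lengths are in m, angles in rad, forces in N, time in s.
With the tool pointing down it reaches from about 0.4 to 0.875 m from the base axis. Payload 19.3 kg.
Tool frame: the origin (TCP) lies midway between the tips of the shut fingers; the grasp point (between the pads) lies 19 mm behind it (r.grip_depth is the distance from the TCP to the grasp point, in m); z points along the fingers, y is the line along which they close (so a half turn about z gives the same grasp; the last joint's range is limited). The gripper opens to 85 mm and grips with 20 to 120 N. Pads are 22 mm wide; open, the fingers measure 114 mm over their backs; the gripper's body (76 mm by 85 mm) begins 54 mm behind the grasp point. The pads swing forward as they close: fully open they stand 13 mm farther back than shut.
Start: joints at [-1.353, 0.521, -0.036, 1.599, 0.021, 1.021, -0.113], TCP at [0.177, 0.599, 0.231] pointing down, gripper open.
Joint ranges: [-2.91, 2.91], [-0.3, 2.13], [-1.5, 1.42], [0.17, 2.43], [-1.26, 4.41], [0.16, 1.93], [-2.52, 2.52]. Speed limits (rad/s): [1.89, 1.89, 2.39, 2.39, 3.01, 3.01, 3.01].

INTERFACE

Orientations are given as a 3x3 rotation matrix whose columns are the frame's x, y, z axes.
In Python, from cell import r gives the robot as it stands.
- The arm moves only by the tool carry_out, never from a script. Its arguments are lists of equal length, an entry for each row: "offset": the shift along the tool's x, y, z in cm, a list of three; "turn": the turn, a rotation vector about the tool's x, y, z in degrees, a list of three; "hand": the closure, from 0 (fully open) to 1 (shut). A call has 1 to 8 rows; each row is the pose to reach, as a shift and turn from the pose commanded when the call began, along the tool's axes at that moment; what a row does not reach only later rows make up. A row lasts 1/8 s, in which the tool goes at most 62.5 mm and 10.7 degrees, less where a joint would pass 70% of its speed; a pose out of reach is approached as far as the arm can. A call with a gripper value outside its range is refused whole. The fingers move at their own pace and stop on an object; "force" is the grip in N (left out, the last holds). Time passes only in rows, so rows that repeat a pose let the fingers close. It gives the time, the measured TCP pose, the force, the opening and the grip force at its end, in the units of the state.
- r.sense(): the state, without advancing time (a new reading comes with each control period).
- r.grab_frame(name): name is "side" or "top"; returns a dict with "frame" (420x560x3 uint8, red, green, blue), "mtx" (3x3 intrinsics, pixels), "k1" (the pictures are not rectified: a ray, as slopes to the right and down, at radius r is drawn at 1 + k1 r^2 times it, then the intrinsics apply), "rvec" (rotation vector, rad) and "tvec" (3), from world to camera coordinates, as OpenCV has them. Camera axes: x right, y down, z forward; pixel columns grow to the right and rows downward; lengths in m; the calibration is good to about 2 mm. A picture is of the moment at which its call begins. There is no depth.
- r.hand_in(): hands the job in; it is judged then, once.
The state is a dict: "t": time; "joints": joint angles; "qd": joint speeds; "tau": joint torques, N m; "eef_pos": TCP position; "tool_rot": TCP orientation; "force": force on the tool from outside, world axes, zero at the start; "ft_torque": the same for the moment, N m; "finger_gap": finger opening in m; "grasp_force": force on a finger pad.
Only numpy, scipy, OpenCV 4.12 (cv2) and the standard library are available. Lean on these libraries where they do the work, as an engineer would, in place of code of your own. Each camera call takes 0.05 s, during which the arm holds its last target. There are 200 camera calls.

TASK

Gather the three brown glass sample bottles into the grey carrier, each standing upright in the ring seat of the same colour as its cap. Set them down gently, without dropping or tipping any. The white plastic bottles with the same caps do not belong: leave them and the beaker standing where they are.

Things in the scene. Friction and masses are not known exactly. Their poses are not given: they have to be found in the camera images.
- amber_red_mid (a point): BROWN (amber) glass sample bottle with a red cap, loose on the bench. Round, upright, 40 mm across, 80 tall (straight wall up to 52, shoulder, cap 26 across from 61 to 80), about 110 g, white paper band. This point: its centre, 40 mm above its underside; z up along its axis.
- amber_blue_mid (a point): BROWN (amber) glass sample bottle with a blue cap, loose on the bench. Round, upright, 40 mm across, 80 tall (straight wall up to 52, shoulder, cap 26 across from 61 to 80), about 110 g, white paper band. This point: its centre, 40 mm above its underside; z up along its axis.
- amber_green_mid (a point): BROWN (amber) glass sample bottle with a green cap, loose on the bench. Round, upright, 40 mm across, 80 tall (straight wall up to 52, shoulder, cap 26 across from 61 to 80), about 110 g, white paper band. This point: its centre, 40 mm above its underside; z up along its axis.
- white_red_mid (a point): Look-alike: WHITE plastic bottle with a red cap, same shape, loose on the bench; it does not belong in the carrier. Round, upright, 40 mm across, 80 tall (straight wall up to 52, shoulder, cap 26 across from 61 to 80), about 110 g, white paper band. This point: its centre, 40 mm above its underside; z up along its axis.
- white_blue_mid (a point): Look-alike: WHITE plastic bottle with a blue cap, same shape, loose on the bench; it does not belong in the carrier. Round, upright, 40 mm across, 80 tall (straight wall up to 52, shoulder, cap 26 across from 61 to 80), about 110 g, white paper band. This point: its centre, 40 mm above its underside; z up along its axis.
- white_green_mid (a point): Look-alike: WHITE plastic bottle with a green cap, same shape, loose on the bench; it does not belong in the carrier. Round, upright, 40 mm across, 80 tall (straight wall up to 52, shoulder, cap 26 across from 61 to 80), about 110 g, white paper band. This point: its centre, 40 mm above its underside; z up along its axis.
- seat_red: Red ring seat in the fixed grey carrier: 72 mm outside, 62 inside, 14 high, floor 3 thick. Origin: centre of its underside, 6 mm above the bench; a bottle in it has its centre 43 mm above this. The carrier (tray 280 by 96, walls 14 high, loop handles 24 beyond its ends) holds the seats in one row along the seats' x axis, 85 mm apart, colours in any order.
- seat_blue: Blue ring seat in the fixed grey carrier: 72 mm outside, 62 inside, 14 high, floor 3 thick. Origin: centre of its underside, 6 mm above the bench; a bottle in it has its centre 43 mm above this. The carrier (tray 280 by 96, walls 14 high, loop handles 24 beyond its ends) holds the seats in one row along the seats' x axis, 85 mm apart, colours in any order.
- seat_green: Green ring seat in the fixed grey carrier: 72 mm outside, 62 inside, 14 high, floor 3 thick. Origin: centre of its underside, 6 mm above the bench; a bottle in it has its centre 43 mm above this. The carrier (tray 280 by 96, walls 14 high, loop handles 24 beyond its ends) holds the seats in one row along the seats' x axis, 85 mm apart, colours in any order.
- beaker: Empty glass beaker, 72 mm across and 95 mm tall, loose, standing beyond the bottles. Origin at the centre of its underside. Not part of the job. (A flat white spot plate and a wooden test-tube rack stand fixed even farther from the robot than the bottles, out of the way.)
There are look-alikes about, which are no part of the job. Leave any purple look-alike of the part that bears amber_green_mid alone. What is shaped like the part that bears amber_blue_mid but turquoise is not meant.

How it is judged:
By the outcome, as a careful person would: the job done as asked, in the order asked, and still so for the second after the job is handed in, with the robot touching nothing.
It also fails if it takes over 83 s, if anything falls off the work surface, if the arm or the gripper's body presses on something with over 40 N, if the wrist force passes 120 N, or if a joint passes its speed limit or range.

## Working session

There is one attempt and no reset: what is moved stays moved. The work goes in short steps, Python scripts to look and compute and a tool call to move; the robot and the scene stay as the last step left them, time stands still between calls to the robot, and variables do not carry over. Pictures are saved under pics/ and viewed, at most 14 in all, crops included, and the job is handed in when it is done.

Besides the shell and the picture viewer there is one more tool, called after ">>>" as name(argument=value, ...) on one line, values as JSON. carry_out: Moves the arm, as the interface text tells. Its arguments: {"type":"object","properties":{"offset":{"type":"array"},"turn":{"type":"array"},"hand":{"type":"array"},"force":{"type":"number"}},"required":["offset","turn","hand"]}

```bash
mkdir -p pics; ls
python3 - <<'E'
from cell import r
import cv2
for n in("top","side"):
    f=r.grab_frame(n); cv2.imwrite(f"pics/{n}0.png",f["frame"][:,:,::-1]); print(n,f["mtx"].tolist(),f["k1"],f["rvec"],f["tvec"])
s=r.sense(); print({k:s[k] for k in("t","eef_pos","tool_rot","finger_gap")}, r.grip_depth)
E
```

```text
pics
top [[384.79667980884767, 0.0, 274.353429672141], [0.0, 384.79667980884767, 207.45729288596777], [0.0, 0.0, 1.0]] -0.09592075976281096 [ 2.16400043 -2.13843989  0.18128916] [-0.0040377   0.62550199  0.79751808]
side [[398.38986782543503, 0.0, 273.84881923607026], [0.0, 398.38986782543503, 206.2605181650465], [0.0, 0.0, 1.0]] -0.055249013174288916 [ 2.29440731 -0.66305719  0.27063669] [-0.5079464   0.27622502  0.76104297]
{'t': 0.1, 'eef_pos': array([0.1773606 , 0.59900987, 0.23079283]), 'tool_rot': array([[-9.58844109e-01,  2.83932957e-01, -2.25906203e-04],
       [ 2.83933042e-01,  9.58843635e-01, -9.54239958e-04],
       [-5.43314481e-05, -9.79109598e-04, -9.99999519e-01]]), 'finger_gap': 0.08548124606946775} 0.0187
```

View pics/top0.png

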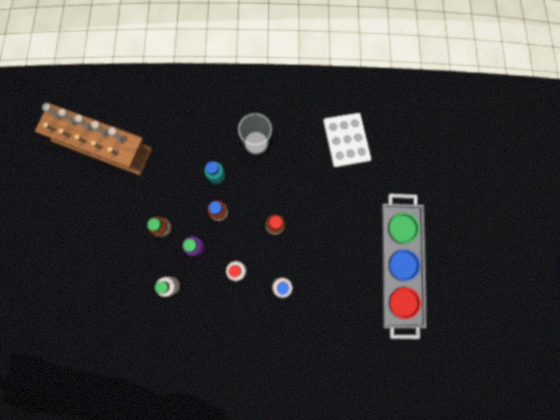

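View pics/side0.png

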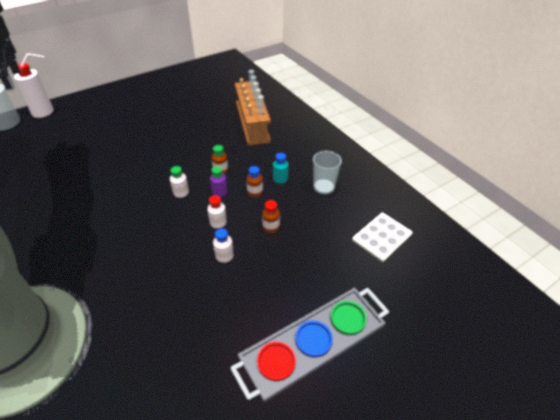

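Top view: amber red at (275,225), amber blue at (218,211) and amber green at (159,227). The purple bottle is at (193,245), the turquoise one at (214,172), and the white ones at (236,271), (283,288) and (166,287). Seats: green (403,228), blue (404,265), red (404,303). The side view shows the same layout.

```bash
cat > h.py <<'E'
from cell import r
import cv2, numpy as np
def ray(f,p):
    d=np.array([f["k1"],0,0,0,0.]); n=cv2.undistortPoints(np.array([[p]],float),f["mtx"],d)[0,0]
    R=cv2.Rodrigues(np.array(f["rvec"],float))[0]; return -R.T@f["tvec"], R.T@np.array([n[0],n[1],1])
def cast(f,p,z):
    c,d=ray(f,p); return c+d*(z-c[2])/d[2]
H={"red":[(0,8),(172,180)],"green":[(50,75)],"blue":[(105,122)]}
def blobs(f,lo=25,hi=3000):
    hsv=cv2.cvtColor(f["frame"],cv2.COLOR_RGB2HSV); out=[]
    for c,rs in H.items():
        m=sum(cv2.inRange(hsv,(a,170,110),(b,255,255)) for a,b in rs)
        n,_,st,ce=cv2.connectedComponentsWithStats(m)
        out+=[(c,int(st[i,4]),ce[i]) for i in range(1,n) if lo<st[i,4]<hi]
    return out
E
python3 - <<'E'
from h import *
F={n:r.grab_frame(n) for n in("top","side")}
for n in F:
    for c,a,p in blobs(F[n]): print(n,c,a,p.round(1),cast(F[n],p,.006+.008 if a>300 else .074).round(4))
E
```

```text
top red 182 [275. 222.] [0.5904 0.0022 0.074 ]
top red 74 [234.4 270.8] [0.4873 0.0854 0.074 ]
top red 717 [404.6 302.5] [ 0.4179 -0.2927  0.014 ]
top blue 124 [211.4 167. ] [0.708  0.1407 0.074 ]
top blue 83 [215.2 207.6] [0.6194 0.1295 0.074 ]
top blue 669 [404.  264.8] [ 0.5025 -0.2936  0.014 ]
top blue 38 [282.6 287.9] [ 0.4534 -0.0149  0.074 ]
side red 81 [24.3 69.6] [0.1976 1.0651 0.074 ]
side red 108 [214.3 200.3] [0.4884 0.0857 0.074 ]
side red 153 [270.5 206.4] [ 0.5899 -0.0021  0.074 ]
side red 1106 [276.  360.8] [ 0.4182 -0.2964  0.014 ]
side green 64 [217.7 148.2] [0.5853 0.2613 0.074 ]
side green 79 [175.6 169.8] [0.4533 0.2381 0.074 ]
side green 50 [216.1 170.4] [0.5401 0.1804 0.074 ]
side green 825 [348.1 317.6] [ 0.588  -0.2991  0.014 ]
side blue 98 [280.3 157. ] [0.7082 0.1385 0.074 ]
side blue 98 [253.7 170.3] [0.6216 0.1295 0.074 ]
side blue 125 [221.  233.7] [ 0.4546 -0.0149  0.074 ]
side blue 984 [313.6 338.3] [ 0.5034 -0.2976  0.014 ]
```

>>> carry_out(offset=[[-3,-1.5,1],[-8,-3.5,2.5],[-14,-6,4],[-20,-8.5,5.5],[-26,-11,7],[-32,-13.5,8],[-38,-16,8],[-42,-18,8]], turn=[[0,0,-3],[0,0,-6],[0,0,-9],[0,0,-12],[0,0,-15],[0,0,-16.5],[0,0,-16.5],[0,0,-16.5]], hand=[0,0,0,0,0,0,0,0])

```text
t: 1.2
eef_pos: [0.5301, 0.3063, 0.151]
tool_rot: [[-1.0, -0.0, -0.0], [-0.0, 1.0, -0.0], [0.0, -0.0, -1.0]]
force: [-0.3, 0.6, 0.5]
finger_gap: 0.0856
grasp_force: 0.0
```

Run:
```python
from h import *
s=r.sense(); print(s["t"],s["eef_pos"].round(4),s["tool_rot"].round(3).tolist(),s["joints"].round(2))
H.clear();H["green"]=[(45,80)]
import h
f=r.grab_frame("top");hsv=cv2.cvtColor(f["frame"],cv2.COLOR_RGB2HSV)
m=cv2.inRange(hsv,(45,120,70),(80,255,255));n,_,st,ce=cv2.connectedComponentsWithStats(m)
for i in range(1,n):
    if st[i,4]>20: print(st[i,4],ce[i].round(1),cast(f,ce[i],.075).round(4))
```

```text
1.2 [0.5301 0.3063 0.151 ] [[-1.0, -0.0, -0.0], [-0.0, 1.0, -0.0], [0.0, -0.0, -1.0]] [-0.58  0.59 -0.06  1.71  0.05  0.84  0.91]
690 [403.5 227.6] [ 0.5814 -0.2733  0.075 ]
133 [153.7 224. ] [0.5824 0.259  0.075 ]
123 [188.7 244.7] [0.5399 0.1824 0.075 ]
103 [160.8 287. ] [0.4514 0.2374 0.075 ]
```

>>> carry_out(offset=[[-2.5,-2.5,0],[-5.3,-4.6,0],[-5.3,-4.6,1],[-5.3,-4.6,4],[-5.3,-4.6,8],[-5.3,-4.6,11.5],[-5.3,-4.6,13.3],[-5.3,-4.6,13.3]], turn=[[0,0,0],[0,0,0],[0,0,0],[0,0,0],[0,0,0],[0,0,0],[0,0,0],[0,0,0]], hand=[0,0,0,0,0,0,0,0])

```text
t: 2.25
eef_pos: [0.581, 0.2618, 0.0175]
tool_rot: [[-1.0, -0.001, -0.002], [-0.001, 1.0, -0.001], [0.002, -0.001, -1.0]]
force: [-0.4, 0.2, -0.1]
finger_gap: 0.0856
grasp_force: 0.0
```

>>> carry_out(offset=[[0,0,0],[0,0,0],[0,0,0],[0,0,0],[0,0,0],[0,0,0],[0,0,0],[0,0,0]], turn=[[0,0,0],[0,0,0],[0,0,0],[0,0,0],[0,0,0],[0,0,0],[0,0,0],[0,0,0]], hand=[0.2,0.3,0.4,0.5,0.6,0.7,0.8,0.8], force=30)

```text
t: 3.25
eef_pos: [0.582, 0.2616, 0.0188]
tool_rot: [[-1.0, 0.0, 0.0], [0.0, 1.0, -0.0], [-0.0, -0.0, -1.0]]
force: [-1.2, -1.2, 6.9]
finger_gap: 0.0394
grasp_force: 29.6
```

>>> carry_out(offset=[[0,0,-0.5],[0,0,-1.5],[0,0,-3.5],[0,0,-6],[0,0,-8.5],[0,0,-11],[0,0,-13],[0,0,-13.2]], turn=[[0,0,0],[0,0,0],[0,0,0],[0,0,0],[0,0,0],[0,0,0],[0,0,0],[0,0,0]], hand=[0.8,0.8,0.8,0.8,0.8,0.8,0.8,0.8])

```text
t: 4.25
eef_pos: [0.5825, 0.2621, 0.1528]
tool_rot: [[-1.0, -0.0, 0.003], [-0.0, 1.0, 0.002], [-0.003, 0.002, -1.0]]
force: [-0.8, -1.4, -1.8]
finger_gap: 0.0392
grasp_force: 30.3
```

Run:
```python
from h import *
f=r.grab_frame("side"); cv2.imwrite("pics/s1.png",cv2.resize(f["frame"][60:270,100:380,::-1],(780,585)))
```

```text
(no output)
```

View pics/s1.png

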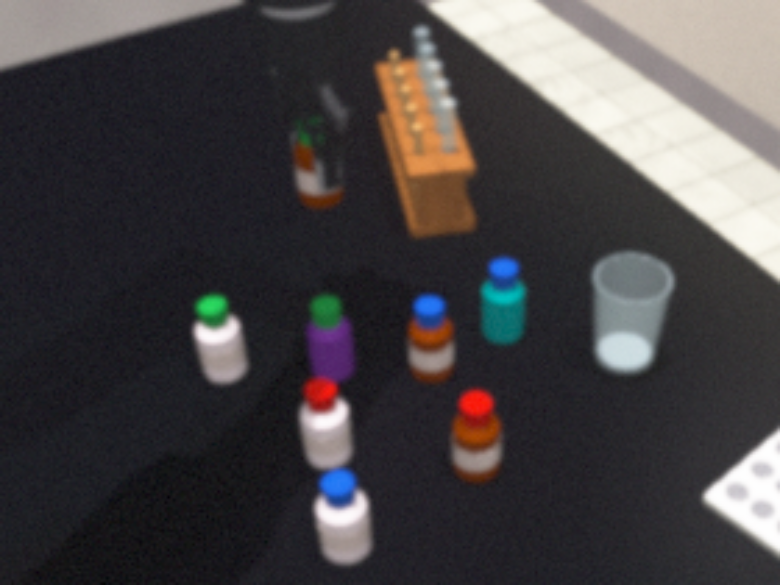

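The green amber bottle is held upright at crop (318,165), and the other bottles are standing. Next I carry it to the green seat.

>>> carry_out(offset=[[0,-1,0],[0,-3.5,0],[0,-7.5,0],[0,-12,0],[0,-17,0],[0,-22,0],[0,-27,0],[0,-32,0]], turn=[[0,0,0],[0,0,0],[0,0,0],[0,0,0],[0,0,0],[0,0,0],[0,0,0],[0,0,0]], hand=[0.8,0.8,0.8,0.8,0.8,0.8,0.8,0.8])

```text
t: 5.3
eef_pos: [0.5806, -0.0619, 0.15]
tool_rot: [[-1.0, 0.001, -0.001], [0.001, 1.0, -0.001], [0.001, -0.001, -1.0]]
force: [0.2, -0.8, -0.7]
finger_gap: 0.0391
grasp_force: 30.3
```

>>> carry_out(offset=[[0,-5,0],[0,-10,0],[0,-14.5,0],[0,-18.5,0],[-0.3,-21.5,0],[-0.5,-23.3,0],[-0.5,-23.9,0],[-0.5,-23.9,0]], turn=[[0,0,0],[0,0,0],[0,0,0],[0,0,0],[0,0,0],[0,0,0],[0,0,0],[0,0,0]], hand=[0.8,0.8,0.8,0.8,0.8,0.8,0.8,0.8])

```text
t: 6.3
eef_pos: [0.5867, -0.2968, 0.1501]
tool_rot: [[-1.0, -0.0, -0.0], [-0.0, 1.0, 0.0], [0.0, 0.0, -1.0]]
force: [-0.3, -0.1, -1.0]
finger_gap: 0.039
grasp_force: 30.4
```

>>> carry_out(offset=[[0,0,1],[0,0,3],[0,0,6],[0,0,8.5],[0,0,10],[0,0,11],[0,0,11.5],[0,0,11.8]], turn=[[0,0,0],[0,0,0],[0,0,0],[0,0,0],[0,0,0],[0,0,0],[0,0,0],[0,0,0]], hand=[0.8,0.8,0.8,0.8,0.8,0.8,0.8,0.8])

```text
t: 7.3
eef_pos: [0.5871, -0.2974, 0.0325]
tool_rot: [[-1.0, -0.0, 0.001], [-0.0, 1.0, -0.0], [-0.001, -0.0, -1.0]]
force: [0.2, -0.4, -0.6]
finger_gap: 0.0389
grasp_force: 30.4
```

>>> carry_out(offset=[[0,0,0.1],[0,0,0.2],[0,0,0.3],[0,0,0.4],[0,0,0.4]], turn=[[0,0,0],[0,0,0],[0,0,0],[0,0,0],[0,0,0]], hand=[0.8,0.8,0.8,0.8,0.8])

```text
t: 7.92
eef_pos: [0.5868, -0.2973, 0.0283]
tool_rot: [[-1.0, -0.0, -0.0], [-0.0, 1.0, -0.0], [0.0, -0.0, -1.0]]
force: [0.1, 0.1, -1.2]
finger_gap: 0.0392
grasp_force: 30.4
```

>>> carry_out(offset=[[0,0,0.1],[0,0,0.15],[0,0,0.15]], turn=[[0,0,0],[0,0,0],[0,0,0]], hand=[0.8,0.8,0.8])

```text
t: 8.3
eef_pos: [0.587, -0.2974, 0.0278]
tool_rot: [[-1.0, -0.0, 0.0], [-0.0, 1.0, -0.0], [-0.0, -0.0, -1.0]]
force: [-5.1, 2.7, 14.2]
finger_gap: 0.0392
grasp_force: 31.7
```

>>> carry_out(offset=[[0,0,-0.1],[0,0,-0.1],[0,0,-0.1],[0,0,-0.1],[0,0,-0.1],[0,0,-0.1],[0,0,-0.1],[0,0,-0.1]], turn=[[0,0,0],[0,0,0],[0,0,0],[0,0,0],[0,0,0],[0,0,0],[0,0,0],[0,0,0]], hand=[0.8,0.6,0.5,0.45,0.4,0.3,0.15,0])

```text
t: 9.3
eef_pos: [0.5868, -0.2973, 0.0278]
tool_rot: [[-1.0, -0.0, -0.0], [-0.0, 1.0, -0.0], [0.0, -0.0, -1.0]]
force: [0.8, -0.3, 0.4]
finger_gap: 0.0852
grasp_force: 0.0
```

>>> carry_out(offset=[[0,0,0],[0,0,-1],[0,0,-4],[0,0,-8],[0,0,-12],[0,2,-14],[0,6,-14],[0,12,-14]], turn=[[0,0,0],[0,0,0],[0,0,0],[0,0,0],[0,0,0],[0,0,0],[0,0,0],[0,0,0]], hand=[0,0,0,0,0,0,0,0])

```text
t: 10.3
eef_pos: [0.5863, -0.176, 0.1678]
tool_rot: [[-1.0, 0.002, 0.0], [0.002, 1.0, -0.0], [-0.0, -0.0, -1.0]]
force: [2.3, 0.6, -0.5]
finger_gap: 0.0853
grasp_force: 0.0
```

Run:
```python
from h import *
f=r.grab_frame("side"); cv2.imwrite("pics/s2.png",cv2.resize(f["frame"][120:405,140:420,::-1],(580,590)))
```

```text
(no output)
```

View pics/s2.png

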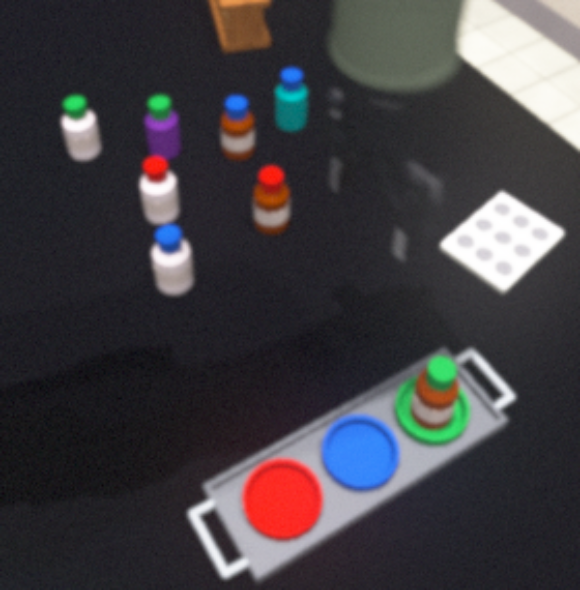

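The green bottle stands in the green seat, around crop (433,395). The blue amber bottle is next.

>>> carry_out(offset=[[0,4,0],[-0.5,9,0],[-1,14,0],[-2,19,0],[-3,24,0],[-3.3,28,0],[-3.4,30.5,0],[-3.4,30.7,0]], turn=[[0,0,0],[0,0,0],[0,0,0],[0,0,0],[0,0,0],[0,0,0],[0,0,0],[0,0,0]], hand=[0,0,0,0,0,0,0,0])

```text
t: 11.35
eef_pos: [0.6197, 0.133, 0.1674]
tool_rot: [[-1.0, -0.004, -0.001], [-0.004, 1.0, 0.001], [0.001, 0.001, -1.0]]
force: [0.8, -0.7, 0.4]
finger_gap: 0.085
grasp_force: 0.0
```

>>> carry_out(offset=[[0,0,1],[0,0,3.5],[0,0,7],[0,0,10],[0,0,12.5],[0,0,14],[0,0,15],[0,0,15]], turn=[[0,0,0],[0,0,0],[0,0,0],[0,0,0],[0,0,0],[0,0,0],[0,0,0],[0,0,0]], hand=[0,0,0,0,0,0,0,0])

```text
t: 12.35
eef_pos: [0.6206, 0.1294, 0.0175]
tool_rot: [[-1.0, 0.0, -0.0], [0.0, 1.0, -0.0], [0.0, -0.0, -1.0]]
force: [0.1, -0.2, 0.3]
finger_gap: 0.0856
grasp_force: 0.0
```

>>> carry_out(offset=[[0,0,0],[0,0,0],[0,0,0],[0,0,0],[0,0,0],[0,0,0],[0,0,0],[0,0,0]], turn=[[0,0,0],[0,0,0],[0,0,0],[0,0,0],[0,0,0],[0,0,0],[0,0,0],[0,0,0]], hand=[0.2,0.3,0.4,0.5,0.6,0.7,0.8,0.8], force=30)

```text
t: 13.35
eef_pos: [0.6209, 0.1297, 0.0182]
tool_rot: [[-1.0, -0.0, 0.0], [-0.0, 1.0, -0.0], [-0.0, -0.0, -1.0]]
force: [-1.1, -0.5, 4.6]
finger_gap: 0.0392
grasp_force: 29.8
```

>>> carry_out(offset=[[0,0,-0.5],[0,0,-1.5],[0,0,-3.5],[0,0,-6],[0,0,-8.5],[0,0,-11],[0,0,-13],[0,0,-13.2]], turn=[[0,0,0],[0,0,0],[0,0,0],[0,0,0],[0,0,0],[0,0,0],[0,0,0],[0,0,0]], hand=[0.8,0.8,0.8,0.8,0.8,0.8,0.8,0.8])

```text
t: 14.35
eef_pos: [0.6216, 0.1299, 0.1522]
tool_rot: [[-1.0, -0.0, 0.003], [-0.0, 1.0, 0.001], [-0.003, 0.001, -1.0]]
force: [0.0, 0.3, -2.1]
finger_gap: 0.0393
grasp_force: 30.5
```

>>> carry_out(offset=[[0.3,-1,0],[1,-3.5,0],[2,-7.5,0],[3.3,-12,0],[4.7,-17,0],[6,-22,0],[7.5,-27,0],[8.8,-31.5,0]], turn=[[0,0,0],[0,0,0],[0,0,0],[0,0,0],[0,0,0],[0,0,0],[0,0,0],[0,0,0]], hand=[0.8,0.8,0.8,0.8,0.8,0.8,0.8,0.8])

```text
t: 15.35
eef_pos: [0.5304, -0.1887, 0.1493]
tool_rot: [[-1.0, 0.002, -0.001], [0.002, 1.0, -0.0], [0.001, -0.0, -1.0]]
force: [0.6, -0.9, -1.6]
finger_gap: 0.0392
grasp_force: 30.5
```

>>> carry_out(offset=[[1.2,-4.5,0],[2.1,-7.8,0],[2.7,-10,0],[3,-11,0],[3,-11,0.5],[3,-11,2],[3,-11,4.5],[3,-11,6.5]], turn=[[0,0,0],[0,0,0],[0,0,0],[0,0,0],[0,0,0],[0,0,0],[0,0,0],[0,0,0]], hand=[0.8,0.8,0.8,0.8,0.8,0.8,0.8,0.8])

```text
t: 16.35
eef_pos: [0.5027, -0.2939, 0.0829]
tool_rot: [[-1.0, -0.002, -0.001], [-0.002, 1.0, 0.001], [0.001, 0.001, -1.0]]
force: [0.5, -0.8, -2.2]
finger_gap: 0.0394
grasp_force: 30.5
```

>>> carry_out(offset=[[0,0,1.5],[0,0,3],[0,0,4],[0,0,4.8],[0,0,5.2],[0,0,5.4],[0,0,5.5],[0,0,5.5]], turn=[[0,0,0],[0,0,0],[0,0,0],[0,0,0],[0,0,0],[0,0,0],[0,0,0],[0,0,0]], hand=[0.8,0.8,0.8,0.8,0.8,0.8,0.8,0.8])

```text
t: 17.35
eef_pos: [0.5029, -0.2954, 0.03]
tool_rot: [[-1.0, -0.0, 0.0], [-0.0, 1.0, -0.0], [-0.0, -0.0, -1.0]]
force: [0.6, -0.3, -1.0]
finger_gap: 0.0396
grasp_force: 30.5
```

>>> carry_out(offset=[[0,0,0.1],[0,0,0.2],[0,0,0.2]], turn=[[0,0,0],[0,0,0],[0,0,0]], hand=[0.8,0.8,0.8])

```text
t: 17.73
eef_pos: [0.5028, -0.2953, 0.0278]
tool_rot: [[-1.0, -0.0, -0.0], [-0.0, 1.0, 0.0], [0.0, 0.0, -1.0]]
force: [-0.8, 0.4, -0.8]
finger_gap: 0.0392
grasp_force: 30.5
```

>>> carry_out(offset=[[0,0,0.05],[0,0,0.1],[0,0,0.1]], turn=[[0,0,0],[0,0,0],[0,0,0]], hand=[0.8,0.8,0.8])

```text
t: 18.1
eef_pos: [0.5029, -0.2953, 0.0271]
tool_rot: [[-1.0, -0.0, 0.0], [-0.0, 1.0, -0.0], [-0.0, -0.0, -1.0]]
force: [-2.2, 1.3, 5.3]
finger_gap: 0.0393
grasp_force: 31.1
```

>>> carry_out(offset=[[0,0,0],[0,0,0],[0,0,0],[0,0,0],[0,0,0],[0,0,0],[0,0,0],[0,0,0]], turn=[[0,0,0],[0,0,0],[0,0,0],[0,0,0],[0,0,0],[0,0,0],[0,0,0],[0,0,0]], hand=[0.7,0.6,0.5,0.45,0.4,0.3,0.15,0])

```text
t: 19.1
eef_pos: [0.5029, -0.2953, 0.0268]
tool_rot: [[-1.0, -0.0, -0.0], [-0.0, 1.0, -0.0], [0.0, -0.0, -1.0]]
force: [0.9, 0.6, 0.8]
finger_gap: 0.0851
grasp_force: 0.0
```

>>> carry_out(offset=[[0,0,0],[0,0,-1],[0,0,-4],[0,0,-8],[0,0,-12],[0,2,-14],[-1.5,6,-14],[-3,10,-14]], turn=[[0,0,0],[0,0,0],[0,0,0],[0,0,0],[0,0,0],[0,0,0],[0,0,0],[0,0,0]], hand=[0,0,0,0,0,0,0,0])

```text
t: 20.1
eef_pos: [0.5332, -0.1944, 0.168]
tool_rot: [[-1.0, 0.001, 0.001], [0.001, 1.0, -0.0], [-0.001, -0.0, -1.0]]
force: [0.8, -0.4, -0.6]
finger_gap: 0.0851
grasp_force: 0.0
```

Run:
```python
from h import *
f=r.grab_frame("side"); cv2.imwrite("pics/s3.png",cv2.resize(f["frame"][120:405,140:420,::-1],(580,590)))
```

```text
(no output)
```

View pics/s3.png

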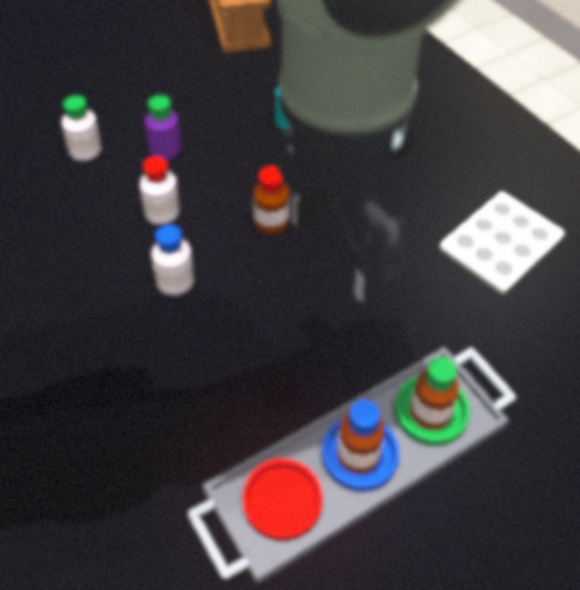

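The blue bottle stands in the blue seat, around crop (360,440). The red amber bottle, at crop (271,200), is next.

>>> carry_out(offset=[[-0.7,2.5,0],[-2,7,0],[-3.5,12,0],[-4.8,16.5,0],[-5.5,19,0],[-5.7,19.5,0],[-5.7,19.5,0.5],[-5.7,19.5,2]], turn=[[0,0,0],[0,0,0],[0,0,0],[0,0,0],[0,0,0],[0,0,0],[0,0,0],[0,0,0]], hand=[0,0,0,0,0,0,0,0])

```text
t: 21.15
eef_pos: [0.5899, -0.0018, 0.1467]
tool_rot: [[-1.0, 0.002, 0.001], [0.002, 1.0, -0.001], [-0.001, -0.001, -1.0]]
force: [0.4, 0.5, 0.1]
finger_gap: 0.0854
grasp_force: 0.0
```

>>> carry_out(offset=[[0,0,3],[0,0,6],[0,0,9],[0,0,11],[0,0,12.3],[0,0,12.9],[0,0,12.9]], turn=[[0,0,0],[0,0,0],[0,0,0],[0,0,0],[0,0,0],[0,0,0],[0,0,0]], hand=[0,0,0,0,0,0,0])

```text
t: 22.02
eef_pos: [0.59, -0.0004, 0.018]
tool_rot: [[-1.0, -0.0, 0.0], [-0.0, 1.0, -0.0], [-0.0, -0.0, -1.0]]
force: [-0.4, 0.1, -0.3]
finger_gap: 0.0851
grasp_force: 0.0
```

>>> carry_out(offset=[[0,0,0],[0,0,0],[0,0,0],[0,0,0],[0,0,0],[0,0,0],[0,0,0],[0,0,0]], turn=[[0,0,0],[0,0,0],[0,0,0],[0,0,0],[0,0,0],[0,0,0],[0,0,0],[0,0,0]], hand=[0.2,0.3,0.4,0.5,0.6,0.7,0.8,0.8], force=30)

```text
t: 23.02
eef_pos: [0.5899, -0.0003, 0.0181]
tool_rot: [[-1.0, -0.0, 0.0], [-0.0, 1.0, 0.0], [-0.0, 0.0, -1.0]]
force: [-1.5, -0.2, 5.9]
finger_gap: 0.0391
grasp_force: 29.8
```

>>> carry_out(offset=[[0,0,-0.5],[0,0,-1.5],[0,0,-3.5],[0,0,-6],[0,0,-8.5],[0,0,-11],[0,0,-13],[0,0,-13.2]], turn=[[0,0,0],[0,0,0],[0,0,0],[0,0,0],[0,0,0],[0,0,0],[0,0,0],[0,0,0]], hand=[0.8,0.8,0.8,0.8,0.8,0.8,0.8,0.8])

```text
t: 24.02
eef_pos: [0.5906, -0.0003, 0.1522]
tool_rot: [[-1.0, -0.0, 0.003], [-0.0, 1.0, 0.0], [-0.003, 0.0, -1.0]]
force: [-0.9, -0.2, -1.6]
finger_gap: 0.0392
grasp_force: 30.4
```

>>> carry_out(offset=[[0.5,-0.9,0],[1.8,-3,0],[3.8,-6.5,0],[6,-10.3,0],[8.4,-14.4,0],[10.8,-18.5,0],[13,-22.3,0],[15,-25.6,0]], turn=[[0,0,0],[0,0,0],[0,0,0],[0,0,0],[0,0,0],[0,0,0],[0,0,0],[0,0,0]], hand=[0.8,0.8,0.8,0.8,0.8,0.8,0.8,0.8])

```text
t: 25.02
eef_pos: [0.437, -0.2587, 0.1494]
tool_rot: [[-1.0, 0.002, -0.001], [0.002, 1.0, -0.0], [0.001, -0.0, -1.0]]
force: [0.8, -0.5, -0.6]
finger_gap: 0.0395
grasp_force: 30.4
```

>>> carry_out(offset=[[1.3,-2.3,0],[2,-3.4,0],[2.2,-3.8,0],[2.2,-3.8,0],[2.2,-3.8,0.5],[2.2,-3.8,2],[2.2,-3.8,4.5],[2.2,-3.8,6.5]], turn=[[0,0,0],[0,0,0],[0,0,0],[0,0,0],[0,0,0],[0,0,0],[0,0,0],[0,0,0]], hand=[0.8,0.8,0.8,0.8,0.8,0.8,0.8,0.8])

```text
t: 26.02
eef_pos: [0.4176, -0.2937, 0.083]
tool_rot: [[-1.0, -0.001, -0.001], [-0.001, 1.0, 0.001], [0.001, 0.001, -1.0]]
force: [0.0, -0.8, -1.5]
finger_gap: 0.0395
grasp_force: 30.4
```

>>> carry_out(offset=[[0,0,1.5],[0,0,3],[0,0,4],[0,0,4.8],[0,0,5.2],[0,0,5.4],[0,0,5.5],[0,0,5.5]], turn=[[0,0,0],[0,0,0],[0,0,0],[0,0,0],[0,0,0],[0,0,0],[0,0,0],[0,0,0]], hand=[0.8,0.8,0.8,0.8,0.8,0.8,0.8,0.8])

```text
t: 27.02
eef_pos: [0.418, -0.2944, 0.03]
tool_rot: [[-1.0, -0.0, 0.0], [-0.0, 1.0, -0.0], [-0.0, -0.0, -1.0]]
force: [0.1, 0.4, -1.4]
finger_gap: 0.0389
grasp_force: 30.4
```

>>> carry_out(offset=[[0,0,0.1],[0,0,0.2],[0,0,0.25],[0,0,0.3],[0,0,0.3]], turn=[[0,0,0],[0,0,0],[0,0,0],[0,0,0],[0,0,0]], hand=[0.8,0.8,0.8,0.8,0.8])

```text
t: 27.65
eef_pos: [0.4179, -0.2943, 0.027]
tool_rot: [[-1.0, -0.0, 0.0], [-0.0, 1.0, -0.0], [-0.0, -0.0, -1.0]]
force: [-1.5, 2.1, 5.8]
finger_gap: 0.039
grasp_force: 31.0
```

>>> carry_out(offset=[[0,0,0],[0,0,0],[0,0,0],[0,0,0],[0,0,0],[0,0,0],[0,0,0],[0,0,0]], turn=[[0,0,0],[0,0,0],[0,0,0],[0,0,0],[0,0,0],[0,0,0],[0,0,0],[0,0,0]], hand=[0.7,0.6,0.5,0.45,0.4,0.3,0.15,0])

```text
t: 28.65
eef_pos: [0.4178, -0.2943, 0.0268]
tool_rot: [[-1.0, -0.0, -0.0], [-0.0, 1.0, -0.0], [0.0, -0.0, -1.0]]
force: [-0.5, 0.3, -1.3]
finger_gap: 0.0855
grasp_force: 0.0
```

>>> carry_out(offset=[[0,0,0],[0,0,-1],[0,0,-4],[0,0,-8],[0,0,-12],[-2,2,-15],[-3,6,-16],[-4,10,-16]], turn=[[0,0,0],[0,0,0],[0,0,0],[0,0,0],[0,0,0],[0,0,0],[0,0,0],[0,0,0]], hand=[0,0,0,0,0,0,0,0])

```text
t: 29.65
eef_pos: [0.4584, -0.1934, 0.1884]
tool_rot: [[-1.0, 0.0, 0.002], [0.0, 1.0, -0.001], [-0.002, -0.001, -1.0]]
force: [-0.1, 0.1, -0.2]
finger_gap: 0.0856
grasp_force: 0.0
```

>>> carry_out(offset=[[0,2,0],[0,3,0],[0,3,0],[0,3,0],[0,3,0]], turn=[[0,0,0],[0,0,0],[0,0,0],[0,0,0],[0,0,0]], hand=[0,0,0,0,0])

```text
t: 30.28
eef_pos: [0.4577, -0.1651, 0.1868]
tool_rot: [[-1.0, 0.001, -0.0], [0.001, 1.0, -0.0], [0.0, -0.0, -1.0]]
force: [-0.1, -0.7, -0.1]
finger_gap: 0.0855
grasp_force: 0.0
```

Run:
```python
from h import *
f=r.grab_frame("side"); cv2.imwrite("pics/s4.png",cv2.resize(f["frame"][120:405,140:420,::-1],(580,590)))
```

```text
(no output)
```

View pics/s4.png

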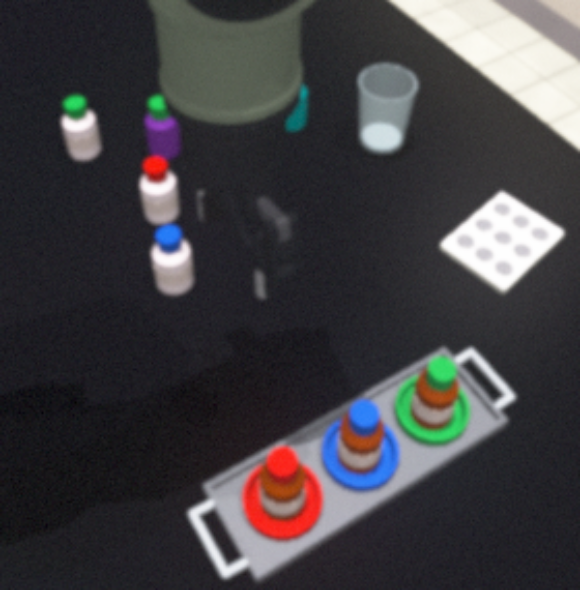

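All three amber bottles stand upright in their matching seats: red (283,485), blue (361,440) and green (435,395). The look-alikes and the beaker are still standing where they were.

```bash
python3 -c "
from cell import r
print(r.hand_in())"
```

```text
the job is handed in; nothing more can be done
None
```

The three amber bottles stand upright in the ring seats matching their caps, the look-alikes and beaker were left where they were, and the job was handed in at about 30 s; no verdict was returned.

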